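Feel along the rim of a juicer dish

TASK

Check the rim of the white juicer dish on the bench scale for glaze burrs: run your fingertips lightly along the top of the rim, starting where the round lug joins it, going round past the pouring spout and finishing where the square lug joins it, then come away. Press gently, do not lift, tip or shift the dish, and leave the other things alone.

Things in the scene. Friction and masses are not known exactly. Their poses are not given: they have to be found in the camera images.
- dish: white ceramic juicer dish, 0.85 kg, loose on the scale pan, any yaw. Origin: centre of underside, z up. Flat level rim: ring of radii 74 to 96 mm, top 46 mm above the origin. Tabs stand out 30 to 42 mm from the rim, just below its top: round lug (36 mm disc) at dish +y, pointed spout at +x, square lug (36 mm) at -y. Reaming cone in the middle, not above the rim. Foot 136 mm across: light strokes do not tip it and hardly turn it
- scale: low grey bench scale standing fixed on the table, 190 x 170 mm, 38 mm high; origin at the centre of its underside, z up, its small dial on the -x side. Its steel pan, 160 x 160 mm, with a rubber mat on it, has its top 58 mm above the origin when not pressed, so the top of the dish's rim lies about 104 mm above the table
- pan (a joint): how far the scale's pan has sunk (m), with the dish on it: 0 as it starts and as it returns when released, 0.010 at its lower stop. A push on the dish starts to sink it at about 1 to 4 N (hidden mass) and it then takes 0.5 N per mm, so 4 to 9 N puts it on the stop, beyond which it is rigid
- rim_1 (a point): point on the top face of the dish's rim, on its middle line (85 mm from the dish's axis): the middle of the rim where the round lug joins it: the start. Follows the dish
- rim_2 (a point): point on the top face of the dish's rim, on its middle line (85 mm from the dish's axis): 30 degrees on from the round lug. Follows the dish
- rim_3 (a point): point on the top face of the dish's rim, on its middle line (85 mm from the dish's axis): 60 degrees on from the round lug. Follows the dish
- rim_4 (a point): point on the top face of the dish's rim, on its middle line (85 mm from the dish's axis): the middle of the rim at the spout. Follows the dish
- rim_5 (a point): point on the top face of the dish's rim, on its middle line (85 mm from the dish's axis): 30 degrees past the spout. Follows the dish
- rim_6 (a point): point on the top face of the dish's rim, on its middle line (85 mm from the dish's axis): 60 degrees past the spout. Follows the dish
- rim_7 (a point): point on the top face of the dish's rim, on its middle line (85 mm from the dish's axis): the middle of the rim where the square lug joins it: the finish. Follows the dish
- tumbler: unglazed pale tumbler, 68 mm across the mouth, 80 mm high, open at the top. Bystander; origin at the centre of its underside
- dip_bowl: small blue bowl, 84 mm across, 40 mm high. Bystander; origin at the centre of its underside
- brush: flat brush with a handle, lying on the table. Bystander; origin near its underside
- rib: flat wooden shaping rib with one rounded end, about 98 x 45 mm, 8 mm thick, lying on the table. Bystander; origin at the centre of its underside
- glaze_jar: closed glaze jar, 68 mm across, 90 mm high. Bystander; origin at the centre of its underside
- bud_vase: small terracotta vase, 74 mm across at the belly, 95 mm high. Bystander; origin at the centre of its underside

How it is judged:
By the outcome, as a careful person would: the job done as asked, in the order asked, and still so for the second after the job is handed in, with the robot touching nothing.
It also fails if it takes over 50 s, if anything falls off the work surface, if the arm or the gripper's body presses on something with over 40 N, if the wrist force passes 120 N, or if a joint passes its speed limit or range.

ROBOT

A 6-joint arm with a two-finger parallel gripper is mounted at the origin on the work surface. World frame = base frame: x ahead of the robot, y to its left, z up, the work surface at z = 0. Lengths are in m, angles in rad, forces in N, time in s.
With the tool pointing down it reaches from about 0.425 to 0.95 m from the base axis. Payload 3.5 kg.
Tool frame: the origin (TCP) lies midway between the tips of the shut fingers; the grasp point (between the pads) lies 19 mm behind it; z points along the fingers, y is the line along which they close (so a half turn about z gives the same grasp; the last joint's range is limited). The gripper opens to 85 mm and grips with 20 to 120 N. Pads are 22 mm wide; open, the fingers measure 114 mm over their backs; the gripper's body (76 mm by 85 mm) begins 54 mm behind the grasp point. The pads swing forward as they close: fully open they stand 13 mm farther back than shut.
Start: joints at [-1.374, 0.286, 1.577, -0, 1.279, -0.15], TCP at [0.229, -0.635, 0.231] pointing down, gripper open.
Joint ranges: [-2.77, 2.77], [-0.9, 2.22], [0.21, 2.48], [-1.53, 4.67], [0.24, 2.81], [-2.84, 2.84]. Speed limits (rad/s): [2.79, 2.79, 3.14, 3.14, 3.14, 3.14].

INTERFACE

Orientations are given as a unit quaternion [x, y, z, w].
In Python, from plant import get_state, read_camera, ctrl gives the robot as it stands.
- The arm moves only by the shell command python3 -m crank 'ROWS' [FORCE]. ROWS is JSON, a list of rows, each a list of 3 entries, a list of its own where there are three numbers: the shift along the tool's x, y, z in mm, then the turn about the tool's z in degrees, then the closure in counts, from 0 (fully open) to 255 (shut). In form: [[[tx, ty, tz], yaw, claw], ...]. A call has 1 to 10 rows; each row is the pose to reach, as a shift and turn from the pose commanded when the call began, along the tool's axes at that moment; what a row does not reach only later rows make up. A row lasts 1/10 s, in which the tool goes at most 50 mm and 8.59 degrees, less where a joint would pass 70% of its speed; a pose out of reach is approached as far as the arm can. A call with a gripper value outside its range is refused whole. The fingers move at their own pace and stop on an object; FORCE is the grip in N (left out, the last holds). Time passes only in rows, so rows that repeat a pose let the fingers close. It gives the time, the measured TCP pose, the force, the opening and the grip force at its end, in the units of the state.
- get_state(): the state, without advancing time (a new reading comes with each control period).
- read_camera(name): name is "scene" or "side" or "wrist"; returns a dict with "frame" (384x512x3 uint8, blue, green, red), "range_z" (384x512 float32, m along the optical axis (not along the pixel's ray), 0 where there is no reading), "vfov" (degrees; the focal length in pixels is half the picture's height over the tangent of half this angle, whatever the lens; pixels are square), "cx", "cy" (the principal point, pixels), "k1" (the pictures are not rectified: a ray, as slopes to the right and down, at radius r is drawn at 1 + k1 r^2 times it, then the intrinsics apply), "origin" and "orientation" of the camera in the world. Camera axes: x right, y down, z forward; pixel columns grow to the right and rows downward; lengths in m; the calibration is good to about 2 mm. A picture is of the moment at which its call begins.
- ctrl.sign_off(): hands the job in; it is judged then, once.
The state is a dict: "time": time; "qpos": joint angles; "dq": joint speeds; "joint_efforts": joint torques, N m; "eef_pos": TCP position; "tcp_rot": TCP orientation; "contact_force": force on the tool from outside, world axes, zero at the start; "wrist_torque": the same for the moment, N m; "opening": opening from 0.0 (shut) to 1.0 (fully open); "finger_force": force on a finger pad.
Only numpy, scipy, OpenCV 4.12 (cv2) and the standard library are available. Lean on these libraries where they do the work, as an engineer would, in place of code of your own. Each camera call takes 0.05 s, during which the arm holds its last target. There are 200 camera calls.

## Working session

There is one attempt and no reset: what is moved stays moved. The work goes in short steps, Python scripts to look and compute and a shell command to move; the robot and the scene stay as the last step left them, time stands still between calls to the robot, and variables do not carry over. Pictures are saved under pics/ and viewed, at most 10 in all, crops included, and the job is handed in when it is done.

```bash
ls; mkdir -p pics; cat > h.py <<'E'
import numpy as np,cv2
from scipy.spatial.transform import Rotation as R
def K(c):
    f=c['frame'].shape[0]/2/np.tan(np.radians(c['vfov'])/2); return f
def rays(c,uv):
    f=K(c); d=(np.asarray(uv,float).reshape(-1,2)-[c['cx'],c['cy']])/f
    r=np.linalg.norm(d,axis=1); s=r.copy()
    for _ in range(30): s=r/(1+c['k1']*s*s)
    d=d*(s/np.maximum(r,1e-12))[:,None]
    return np.c_[d,np.ones(len(d))]
def onplane(c,uv,z):
    d=rays(c,uv)@R.from_quat(c['orientation']).as_matrix().T; o=np.array(c['origin'])
    return o+d*((z-o[2])/d[:,2])[:,None]
def depthpts(c,uv):
    uv=np.asarray(uv).reshape(-1,2); Z=c['range_z'][uv[:,1].astype(int),uv[:,0].astype(int)]
    return np.array(c['origin'])+(rays(c,uv)*Z[:,None])@R.from_quat(c['orientation']).as_matrix().T
E
python3 - <<'E'
from plant import *;from h import *
import pickle
s=get_state();print({k:np.round(v,3) for k,v in s.items()})
cs={}
for n in("scene","side","wrist"):
    c=read_camera(n);cs[n]=c;print(n,np.round(c['origin'],3),np.round(c['orientation'],3),c['vfov'],c['k1'],c['cx'],c['cy'])
pickle.dump(cs,open('c0.pkl','wb'))
im=np.hstack([cv2.resize(cs[n]['frame'],(400,300)) for n in("scene","side")])
im2=np.hstack([cv2.resize(cs["wrist"]['frame'],(400,300)),np.zeros((300,400,3),np.uint8)])
cv2.imwrite('pics/a.png',np.vstack([im,im2]))
E
```

```text
pics
{'time': np.float64(0.0), 'qpos': array([-1.374,  0.287,  1.578,  0.   ,  1.279, -0.15 ]), 'dq': array([ 0.   ,  0.001, -0.001,  0.001,  0.002,  0.001]), 'joint_efforts': array([-0.0000e+00, -4.0598e+01, -2.9263e+01, -0.0000e+00,  6.0000e-03,
        0.0000e+00]), 'eef_pos': array([ 0.229, -0.634,  0.23 ]), 'tcp_rot': array([ 0.985,  0.173, -0.   , -0.001]), 'contact_force': array([ 0.027,  0.643, -0.141]), 'wrist_torque': array([ 0.063,  0.019, -0.07 ]), 'finger_force': np.float64(0.0), 'opening': np.float64(0.998)}
scene [ 1.172 -0.73   1.037] [ 0.873  0.305 -0.121 -0.36 ] 47.600016353099065 -0.16942269065783472 254.37295301952915 191.74842734182036
side [0.572 1.179 0.939] [-0.014  0.889 -0.458  0.004] 44.25725431311688 -0.0733806884642253 257.80326231019285 183.35227030841216
wrist [ 0.295 -0.611  0.372] [ 0.811 -0.569 -0.08   0.113] 67.20638210667266 0.014914291825906029 262.6706933952444 194.50671984298944
```

View pics/a.png

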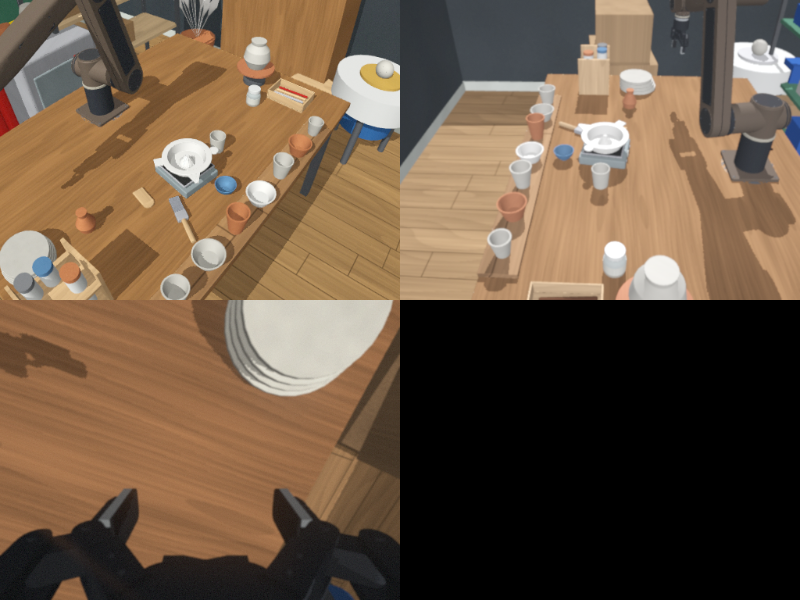

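The scene view shows the white dish on its scale near (188,158), with the tumbler, blue bowl, rib, brush and vase around it. The side view shows it near (605,138). Next I'll measure the rim and tabs.

```bash
python3 - <<'E'
from h import *
import pickle
cs=pickle.load(open('c0.pkl','rb'))
out=[]
for n,(x0,y0,x1,y1) in dict(scene=(185,155,300,255),side=(215,140,310,220)).items():
    c=cs[n];im=c['frame']
    vv,uu=np.mgrid[y0:y1,x0:x1];uv=np.c_[uu.ravel(),vv.ravel()]
    P=depthpts(c,uv);hs=cv2.cvtColor(im,cv2.COLOR_BGR2HSV)[uv[:,1],uv[:,0]]
    w=(hs[:,1]<60)&(hs[:,2]>110)
    top=w&(abs(P[:,2]-.104)<.006)
    Q=P[top]; ctr=np.median(Q[:,:2],0)
    for _ in range(30):
        r=np.hypot(*(Q[:,:2]-ctr).T); k=(r>.068)&(r<.100)
        A=np.c_[2*Q[k,:2],np.ones(k.sum())];b=(Q[k,:2]**2).sum(1)
        ctr=np.linalg.lstsq(A,b,rcond=None)[0][:2]
    r=np.hypot(*(Q[:,:2]-ctr).T);print(n,len(Q),ctr,'zmed',np.median(Q[(r>.076)&(r<.094),2]),'rmed',np.median(r[k]))
    S=P[w&(abs(P[:,2]-.096)<.014)];d=S[:,:2]-ctr;rr=np.hypot(*d.T);th=np.degrees(np.arctan2(d[:,1],d[:,0]))
    for a in range(-180,180,10):
        m=(th>=a)&(th<a+10)&(rr<.15)&(rr>.06);print((a,int(m.sum()),round(rr[m].max()*1000) if m.any() else 0),end=' ')
    print()
    T=P[(abs(P[:,2]-.05)<.2)]
    cr=cv2.resize(im[y0:y1,x0:x1],(400,400*(y1-y0)//(x1-x0)),interpolation=cv2.INTER_CUBIC);out.append(cv2.resize(cr,(400,340)))
cv2.imwrite('pics/b.png',np.hstack(out))
E
```

```text
scene 1446 [ 0.59151617 -0.05788681] zmed 0.1056551526975002 rmed 0.08501782196625166
(-180, 41, 98) (-170, 42, 96) (-160, 33, 96) (-150, 33, 95) (-140, 66, 127) (-130, 78, 126) (-120, 62, 124) (-110, 30, 94) (-100, 35, 94) (-90, 30, 94) (-80, 34, 93) (-70, 35, 94) (-60, 34, 94) (-50, 54, 117) (-40, 109, 132) (-30, 60, 115) (-20, 34, 93) (-10, 31, 94) (0, 32, 93) (10, 29, 94) (20, 28, 95) (30, 29, 93) (40, 51, 119) (50, 81, 126) (60, 58, 124) (70, 45, 100) (80, 44, 98) (90, 46, 98) (100, 48, 99) (110, 49, 99) (120, 52, 100) (130, 49, 101) (140, 54, 99) (150, 49, 101) (160, 48, 96) (170, 46, 97) 
side 975 [ 0.5903393  -0.05191379] zmed 0.10296002119914038 rmed 0.08539849117369616
(-180, 26, 97) (-170, 27, 95) (-160, 31, 97) (-150, 31, 98) (-140, 44, 130) (-130, 66, 129) (-120, 56, 134) (-110, 41, 101) (-100, 36, 96) (-90, 41, 97) (-80, 40, 98) (-70, 38, 96) (-60, 37, 96) (-50, 45, 126) (-40, 74, 135) (-30, 42, 115) (-20, 24, 94) (-10, 25, 96) (0, 23, 94) (10, 19, 94) (20, 19, 95) (30, 23, 96) (40, 37, 121) (50, 69, 125) (60, 40, 117) (70, 27, 97) (80, 31, 95) (90, 30, 94) (100, 27, 95) (110, 29, 95) (120, 26, 94) (130, 25, 95) (140, 24, 95) (150, 21, 95) (160, 21, 96) (170, 14, 93)
```

View pics/b.png

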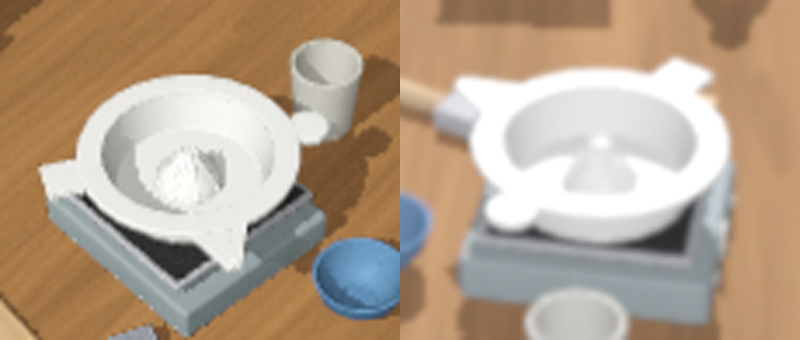

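The round lug lies at about +55°, the spout at -35° and the square lug at -125° (world), with the centre near (0.591,-0.055). I'll work out a viewing pose for the wrist camera.

```bash
python3 - <<'E'
from h import *
import pickle
cs=pickle.load(open('c0.pkl','rb'))
c=cs['wrist'];Rt=R.from_quat([.985,.173,0,-.001]).as_matrix();t=np.array([.229,-.634,.23])
Rc=R.from_quat(c['orientation']).as_matrix()
print('cam in tool',Rt.T@(c['origin']-t),'fwd',Rt.T@Rc[:,2],'Rt',Rt.round(3))
for n in('scene','side'):
    c=cs[n];vv,uu=np.mgrid[0:384,0:512];uv=np.c_[uu.ravel(),vv.ravel()];P=depthpts(c,uv);P=P[c['range_z'].ravel()>0]
    for d in np.arange(0.1,.7,.06):
        p=np.array([.229,-.634])+d/.64*np.array([.30,.56]);m=(np.hypot(*(P[:,:2]-p).T)<.12)
        z=P[m,2];print(n,p.round(2),np.sort(z)[-5:-4].round(2) if len(z)>5 else None)
E
```

```text
cam in tool [ 6.99146135e-02  6.01322330e-05 -1.41992486e-01] fwd [-2.74164736e-01  3.13395586e-04  9.61682691e-01] Rt [[ 0.94   0.341 -0.   ]
 [ 0.341 -0.94   0.002]
 [ 0.    -0.002 -1.   ]]
scene [ 0.28 -0.55] [0.58]
scene [ 0.3  -0.49] [0.6]
scene [ 0.33 -0.44] [0.6]
scene [ 0.36 -0.39] [0.01]
scene [ 0.39 -0.34] [0.01]
scene [ 0.42 -0.28] [0.01]
scene [ 0.44 -0.23] [0.11]
scene [ 0.47 -0.18] [0.11]
scene [ 0.5  -0.13] [0.11]
scene [ 0.53 -0.07] [0.11]
side [ 0.28 -0.55] [0.54]
side [ 0.3  -0.49] [0.55]
side [ 0.33 -0.44] [0.55]
side [ 0.36 -0.39] [0.06]
side [ 0.39 -0.34] [0.01]
side [ 0.42 -0.28] [0.01]
side [ 0.44 -0.23] [0.1]
side [ 0.47 -0.18] [0.11]
side [ 0.5  -0.13] [0.11]
side [ 0.53 -0.07] [0.11]
```

```bash
python3 -m crank '[[[0,0,-50],0,0],[[0,0,-100],0,0],[[37,-33,-100],8,0],[[74,-66,-100],16,0],[[112,-99,-100],20,0],[[149,-132,-100],20,0],[[186,-165,-100],20,0],[[223,-198,-100],20,0],[[260,-231,-100],20,0],[[297,-264,-100],20,0]]'
```

```text
time: 1.15
eef_pos: [0.4194, -0.2835, 0.3311]
tcp_rot: [1.0, -0.001, 0.0, -0.0]
contact_force: [0.9, -0.1, 0.4]
opening: 1.001
finger_force: 0.0
```

```bash
python3 -m crank '[[[22,-40,0],0,0],[[44,-80,0],0,0],[[66,-120,0],0,0],[[88,-160,0],0,0],[[110,-200,0],0,0],[[126,-228,0],0,0],[[126,-228,0],0,0],[[126,-228,0],0,0]]'
cat > w.py <<'E'
from plant import *;from h import *
c=read_camera('wrist');s=get_state();im=c['frame']
vv,uu=np.mgrid[0:384,0:512];uv=np.c_[uu.ravel(),vv.ravel()];P=depthpts(c,uv)
hs=cv2.cvtColor(im,cv2.COLOR_BGR2HSV).reshape(-1,3)
w=(hs[:,1]<60)&(hs[:,2]>100)&(np.hypot(P[:,0]-.591,P[:,1]+.055)<.15)
Q=P[w&(abs(P[:,2]-.104)<.006)];ctr=np.array([.591,-.055])
for _ in range(30):
    r=np.hypot(*(Q[:,:2]-ctr).T);k=(r>.072)&(r<.098)
    # balanced over angle: outer boundary per 10 deg bin and inner
    th=np.degrees(np.arctan2(*(Q[:,:2]-ctr).T[::-1]))
    A=np.c_[2*Q[k,:2],np.ones(k.sum())];ctr=np.linalg.lstsq(A,(Q[k,:2]**2).sum(1),rcond=None)[0][:2]
print('ctr',ctr,'z',np.median(Q[k,2]),'eef',s['eef_pos'],s['tcp_rot'],'F',s['contact_force'])
S=P[w&(abs(P[:,2]-.096)<.014)];d=S[:,:2]-ctr;rr=np.hypot(*d.T);th=np.degrees(np.arctan2(d[:,1],d[:,0]))
for a in(55,-35,-125):
    m=(rr>.104)&(rr<.14)&(abs((th-a+180)%360-180)<30)
    if m.sum()>5:print(a,m.sum(),'tab dir',np.degrees(np.arctan2(*d[m].mean(0)[::-1])),'rmax',rr[m].max())
for a in range(-180,180,15):
    m=(th>=a)&(th<a+15)&(rr<.11)&(abs(S[:,2]-.104)<.006)&(rr>.06)
    if m.sum()>3:print((a,int(1000*rr[m].min()),int(1000*rr[m].max()),round(np.median(S[m,2])*1e3,1)),end=' ')
cv2.imwrite('pics/w%d.png'%(s['time']*100),im)
E
python3 w.py; ls pics
```

```text
time: 1.95
eef_pos: [0.5454, -0.0574, 0.3308]
tcp_rot: [1.0, -0.0, -0.001, 0.0]
contact_force: [-0.5, -0.9, -1.0]
opening: 1.001
finger_force: 0.0
ctr [ 0.59025354 -0.0555765 ] z 0.10326264260874568 eef [ 0.54521096 -0.05812989  0.33089924] [ 9.99999343e-01 -1.02243722e-03 -4.99770499e-04  1.39932044e-04] F [-1.04526353  0.76227853  0.21598716]
55 482 tab dir 55.5758380185845 rmax 0.12487473500407223
-35 649 tab dir -34.3987513846274 rmax 0.1360588032787141
-125 444 tab dir -124.78489765387351 rmax 0.1267834585125773
(-180, 72, 96, np.float64(103.3)) (-165, 73, 95, np.float64(103.2)) (-150, 73, 97, np.float64(103.3)) (-135, 72, 109, np.float64(103.2)) (-120, 72, 109, np.float64(103.3)) (-105, 72, 95, np.float64(103.3)) (-90, 72, 95, np.float64(103.4)) (-75, 72, 95, np.float64(103.4)) (-60, 71, 102, np.float64(103.3)) (-45, 71, 109, np.float64(102.7)) (-30, 71, 109, np.float64(103.0)) (-15, 71, 95, np.float64(103.3)) (0, 71, 95, np.float64(103.2)) (15, 71, 95, np.float64(103.4)) (30, 71, 94, np.float64(103.3)) (45, 72, 109, np.float64(103.1)) (60, 71, 109, np.float64(103.1)) (75, 72, 95, np.float64(103.2)) (90, 73, 95, np.float64(103.2)) (105, 73, 95, np.float64(103.2)) (120, 73, 96, np.float64(103.2)) (135, 73, 96, np.float64(103.2)) (150, 73, 96, np.float64(103.2)) (165, 73, 96, np.float64(103.2)) a.png
b.png
w200.png
```

```bash
python3 -m crank '[[[31,-24,0],0,255],[[62,-48,0],0,255],[[93,-72,0],0,255],[[93,-72,50],0,255],[[93,-72,100],0,255],[[93,-72,150],0,255],[[93,-72,190],0,255],[[93,-72,205],0,255],[[93,-72,205],0,255],[[93,-72,205],0,255]]' 30
python3 - <<'E'
from plant import *;from h import *
c=read_camera('side')
X=[get_state() for _ in range(8)];print(np.mean([s['eef_pos'] for s in X],0),np.mean([s['contact_force'] for s in X],0),np.std([s['contact_force'] for s in X],0),X[-1]['opening'])
a=c['frame'][110:220,190:330];b=cv2.resize(read_camera('wrist')['frame'],(400,300))
cv2.imwrite('pics/d.png',np.hstack([cv2.resize(a,(382,300)),b]))
E
```

```text
time: 3.0
eef_pos: [0.6402, 0.013, 0.1287]
tcp_rot: [1.0, -0.002, 0.002, 0.0]
contact_force: [-0.1, 0.6, -0.2]
opening: 0.0
finger_force: 0.0
[0.64076964 0.01307836 0.12977761] [-0.34544814  0.69182459  0.08743928] [0.00000000e+00 1.11022302e-16 0.00000000e+00] 0.001201753318475606
```

View pics/d.png

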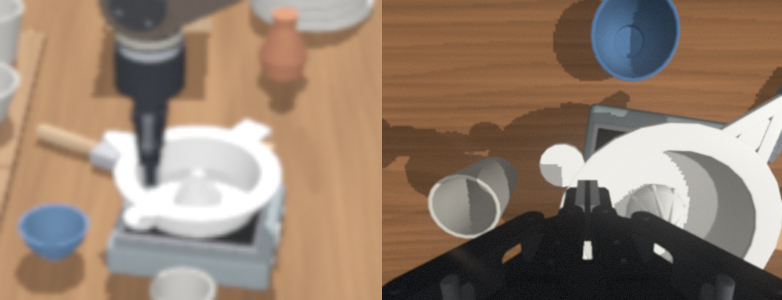

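The fingertips hang over the rim beside the round lug, as intended. Now a slow descent to contact.

```bash
python3 -m crank '[[[-1,-1,10],0,255],[[-1,-1,18],0,255],[[-1,-1,21],0,255],[[-1,-1,23],0,255],[[-1,-1,24],0,255],[[-1,-1,25],0,255],[[-1,-1,25],0,255]]'
python3 -m crank '[[[0,0,1],0,255],[[0,0,1],0,255]]'
python3 -m crank '[[[0,0,1],0,255],[[0,0,1],0,255]]'
```

```text
time: 3.8
eef_pos: [0.6376, 0.0151, 0.1015]
tcp_rot: [1.0, -0.001, -0.0, -0.0]
contact_force: [-2.0, -0.3, 2.5]
opening: -0.005
finger_force: 1.5
time: 4.0
eef_pos: [0.6378, 0.015, 0.1005]
tcp_rot: [1.0, -0.001, 0.0, -0.0]
contact_force: [-3.2, 0.7, 3.8]
opening: 0.001
finger_force: 1.7
time: 4.2
eef_pos: [0.6378, 0.015, 0.0995]
tcp_rot: [1.0, -0.001, 0.0, -0.0]
contact_force: [-1.6, 2.1, 3.6]
opening: -0.002
finger_force: 2.0
```

```bash
python3 - <<'E'
import numpy as np
for k in range(4):
    a0=55.9-45.5*k;a=np.radians(a0-4.55*np.arange(0,11));p=85*np.c_[np.cos(a),-np.sin(a)]
    print(', '.join('[%.1f,%.1f]'%tuple(x) for x in (p-p[0])[1:]), 'abs', (590+p[-1][0]).round(1),(-55.5-p[-1][1]).round(1))
E
```

```text
[5.4,4.0], [10.5,8.4], [15.3,13.2], [19.6,18.4], [23.5,23.9], [27.0,29.7], [30.0,35.7], [32.5,42.0], [34.5,48.5], [35.9,55.0] abs 673.6 -40.2
[1.0,6.7], [1.4,13.4], [1.3,20.2], [0.6,26.9], [-0.6,33.5], [-2.3,40.1], [-4.5,46.4], [-7.2,52.6], [-10.4,58.5], [-14.1,64.2] abs 659.5 -104.4
[-4.1,5.4], [-8.6,10.4], [-13.5,15.0], [-18.7,19.3], [-24.3,23.1], [-30.2,26.5], [-36.3,29.3], [-42.6,31.7], [-49.1,33.6], [-55.7,35.0] abs 603.9 -139.4
[-6.7,0.8], [-13.4,1.1], [-20.2,0.9], [-26.9,0.1], [-33.5,-1.2], [-40.0,-3.0], [-46.3,-5.3], [-52.5,-8.1], [-58.4,-11.4], [-64.0,-15.2] abs 539.9 -124.2
```

```bash
python3 -m crank '[[[5.4,4,0],0,255],[[10.5,8.4,0],0,255],[[15.3,13.2,0],0,255],[[19.6,18.4,0],0,255],[[23.5,23.9,0],0,255],[[27,29.7,0],0,255],[[30,35.7,0],0,255],[[32.5,42,0],0,255],[[34.5,48.5,0],0,255],[[35.9,55,0],0,255]]'; python3 w.py | head -4
```

```text
time: 5.2
eef_pos: [0.6739, -0.0407, 0.0995]
tcp_rot: [1.0, -0.001, 0.0, -0.0]
contact_force: [0.2, 2.8, 4.3]
opening: 0.001
finger_force: 2.0
ctr [ 0.60048278 -0.05478221] z 0.0987220905125498 eef [ 0.67409169 -0.04176671  0.09953086] [ 9.99998656e-01 -1.48342495e-03  5.67960249e-04  4.06532210e-04] F [-0.17482915  1.2320397   4.15931748]
55 1391 tab dir 59.14649428692373 rmax 0.11954493387245271
-35 1928 tab dir -37.21245642709451 rmax 0.1283540134600255
(-75, 76, 91, np.float64(98.8)) (-60, 68, 106, np.float64(98.7)) (-45, 65, 109, np.float64(98.6)) (-30, 64, 105, np.float64(98.7)) (-15, 63, 85, np.float64(98.8)) (0, 75, 87, np.float64(98.8)) (15, 69, 85, np.float64(98.7)) (30, 67, 87, np.float64(98.7)) (45, 82, 109, np.float64(98.5)) (60, 69, 109, np.float64(98.6)) (75, 75, 80, np.float64(98.7))
```

The outer rim edge still lies at x≈0.686, so the dish has not moved. The shifted centre comes from fitting a partial view. Continuing.

```bash
python3 -m crank '[[[1,6.7,0],0,255],[[1.4,13.4,0],0,255],[[1.3,20.2,0],0,255],[[0.6,26.9,0],0,255],[[-0.6,33.5,0],0,255],[[-2.3,40.1,0],0,255],[[-4.5,46.4,0],0,255],[[-7.2,52.6,0],0,255],[[-10.4,58.5,0],0,255],[[-14.1,64.2,0],0,255]]'; python3 - <<'E'
from plant import *;from h import *
from scipy.optimize import least_squares
for n in('scene','side'):
    c=read_camera(n);x0,y0,x1,y1=dict(scene=(185,155,300,255),side=(215,140,310,220))[n]
    vv,uu=np.mgrid[y0:y1,x0:x1];uv=np.c_[uu.ravel(),vv.ravel()];P=depthpts(c,uv);hs=cv2.cvtColor(c['frame'],cv2.COLOR_BGR2HSV)[uv[:,1],uv[:,0]]
    Q=P[(hs[:,1]<60)&(hs[:,2]>110)&(abs(P[:,2]-.100)<.007)];ctr=np.array([.591,-.055])
    for _ in range(30):
        r=np.hypot(*(Q[:,:2]-ctr).T);k=(r>.068)&(r<.1);A=np.c_[2*Q[k,:2],np.ones(k.sum())];ctr=np.linalg.lstsq(A,(Q[k,:2]**2).sum(1),rcond=None)[0][:2]
    print(n,ctr,np.median(Q[k,2]))
    d=Q[:,:2]-ctr;rr=np.hypot(*d.T);th=np.degrees(np.arctan2(d[:,1],d[:,0]))
    S=P[(hs[:,1]<60)&(hs[:,2]>110)&(abs(P[:,2]-.093)<.014)];d=S[:,:2]-ctr;rr=np.hypot(*d.T);th=np.degrees(np.arctan2(d[:,1],d[:,0]))
    for a in(55,-35,-125):
        m=(rr>.104)&(rr<.14)&(abs((th-a+180)%360-180)<25);print(a,m.sum(),np.degrees(np.arctan2(*d[m].mean(0)[::-1])))
E
```

```text
time: 6.25
eef_pos: [0.6592, -0.1049, 0.0995]
tcp_rot: [1.0, -0.001, 0.0, 0.0]
contact_force: [2.1, 2.6, 4.2]
opening: 0.003
finger_force: 2.0
scene [ 0.59208525 -0.05772758] 0.10091779920100957
55 58 56.276738709925226
-35 78 -34.89657655460957
-125 82 -125.25531167654121
side [ 0.59004038 -0.05113738] 0.097917119609435
55 52 55.50592940353652
-35 49 -34.80536711568195
-125 53 -124.7542338400125
```

The dish is unmoved (centres match the earlier ones to within 1 mm) and has sunk about 4.7 mm. Continuing.

```bash
python3 -m crank '[[[-4.1,5.4,0],0,255],[[-8.6,10.4,0],0,255],[[-13.5,15,0],0,255],[[-18.7,19.3,0],0,255],[[-24.3,23.1,0],0,255],[[-30.2,26.5,0],0,255],[[-36.3,29.3,0],0,255],[[-42.6,31.7,0],0,255],[[-49.1,33.6,0],0,255],[[-55.7,35,0],0,255]]'
python3 -m crank '[[[-6.7,0.8,0],0,255],[[-13.4,1.1,0],0,255],[[-20.2,0.9,0],0,255],[[-26.9,0.1,0],0,255],[[-33.5,-1.2,0],0,255],[[-40,-3,0],0,255],[[-46.3,-5.3,0],0,255],[[-52.5,-8.1,0],0,255],[[-58.4,-11.4,0],0,255],[[-64,-15.2,0],0,255]]'
```

```text
time: 7.35
eef_pos: [0.6031, -0.1396, 0.0995]
tcp_rot: [1.0, -0.001, 0.0, 0.0]
contact_force: [3.1, 0.3, 4.9]
opening: 0.002
finger_force: 2.0
time: 8.35
eef_pos: [0.5389, -0.1237, 0.0993]
tcp_rot: [1.0, -0.001, -0.0, 0.0]
contact_force: [1.5, -2.1, 3.3]
opening: -0.002
finger_force: 2.0
```

```bash
python3 -m crank '[[[0,0,0],0,255],[[0,0,-2],0,255],[[0,0,-4],0,255],[[0,0,-7],0,255],[[0,0,-12],0,255],[[0,0,-30],0,255],[[0,0,-70],0,255],[[0,0,-120],0,255],[[0,0,-170],0,255],[[0,0,-220],0,255]]'; python3 -m crank '[[[0,0,-220],0,255],[[0,0,-220],0,255]]' >/dev/null; python3 -m crank '[[[0,0,0],0,255],[[0,0,0],0,255],[[0,0,0],0,255]]'; python3 w.py
```

```text
time: 9.35
eef_pos: [0.5388, -0.1235, 0.3207]
tcp_rot: [1.0, -0.001, -0.001, -0.0]
contact_force: [0.3, -0.1, 0.4]
opening: -0.001
finger_force: 0.0
time: 9.85
eef_pos: [0.539, -0.1236, 0.4171]
tcp_rot: [1.0, -0.001, -0.002, -0.001]
contact_force: [0.0, 0.1, 0.5]
opening: -0.0
finger_force: 0.0
ctr [ 0.59002828 -0.05618064] z 0.10321293883787658 eef [ 0.53888584 -0.12358177  0.41646938] [ 9.99996295e-01 -1.16705564e-03 -2.25139934e-03 -9.89139987e-04] F [0.24067596 0.00484693 0.5237393 ]
55 324 tab dir 55.4910095610353 rmax 0.12546457163006564
-35 415 tab dir -34.28609214829378 rmax 0.13608560604196232
-125 307 tab dir -124.78225076988376 rmax 0.12627754425954443
(-180, 72, 95, np.float64(103.2)) (-165, 73, 95, np.float64(103.1)) (-150, 72, 98, np.float64(103.2)) (-135, 72, 109, np.float64(103.1)) (-120, 72, 109, np.float64(103.1)) (-105, 71, 95, np.float64(103.2)) (-90, 72, 94, np.float64(103.3)) (-75, 72, 94, np.float64(103.3)) (-60, 71, 103, np.float64(103.1)) (-45, 71, 109, np.float64(102.7)) (-30, 71, 109, np.float64(103.1)) (-15, 71, 95, np.float64(103.4)) (0, 71, 95, np.float64(103.3)) (15, 71, 95, np.float64(103.3)) (30, 72, 96, np.float64(103.3)) (45, 72, 109, np.float64(103.0)) (60, 72, 109, np.float64(103.1)) (75, 72, 95, np.float64(103.3)) (90, 73, 96, np.float64(103.2)) (105, 73, 95, np.float64(103.2)) (120, 72, 96, np.float64(103.2)) (135, 73, 96, np.float64(103.1)) (150, 73, 96, np.float64(103.2)) (165, 73, 95, np.float64(103.0))
```

The dish is where it started, the pan has come back up, and the arm is clear.

```bash
python3 -c "
from plant import ctrl
print(ctrl.sign_off())"
```

```text
the job is handed in; nothing more can be done
None
```

I ran the fingertips along the top of the rim from the round lug, past the spout, to the square lug at about 3–5 N, then lifted clear; the dish did not move, the pan came back up, and the job is handed in.

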